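# Bin the spent gas-filter cartridge through the sprung flap

### The arm

A 6-joint arm with a two-finger parallel gripper is mounted at the origin on the work surface. World frame = base frame: x ahead of the robot, y to its left, z up, the work surface at z = 0. Lengths are in mm, angles in degrees, forces in N, time in s.
With the tool pointing down it reaches from about 300 to 850 mm from the base axis. Payload 4.2 kg.
Tool frame: the origin (TCP) lies at the very end of the fingers, on their centre line; the grasp point (between the pads) lies 19 mm behind it; z points along the fingers, y is the direction in which the jaws open and shut (so a half turn about z gives the same grasp; the last joint's range is limited). The gripper opens to 91 mm and grips with 3 to 60 N. Pads are 32 mm wide; open, the fingers measure 118 mm over their backs; the gripper's body (76 mm by 178 mm) begins 60 mm behind the grasp point.
Start: joints at [66.234, 18.312, 89.639, -0, 72.044, -1.146], TCP at [221.164, 530.786, 174.176] pointing down, gripper open.
Joint ranges: [-177.97, 177.97], [-48.28, 115.42], [12.27, 149.76], [-77.06, 257.06], [2.81, 150.46], [-146.56, 146.56]. Speed limits (degrees/s): [147.25, 147.25, 180, 180, 180, 180].

### API

Orientations are given as [roll, pitch, yaw] about the fixed x, y, z axes, in that order (R = Rz(yaw) Ry(pitch) Rx(roll)).
In Python, from workcell import telemetry, grab_frame, job gives the robot as it stands.
- The arm moves only by the tool drive_tool, never from a script. Its argument "moves" is a list of rows, each an object of numbers: "claw": the closure, from -1 (fully open) to 1 (shut); "dx", "dy", "dz": the shift along the tool's x, y, z in units of 20 mm (1.0 is 20 mm); "yaw": the turn about the tool's z in units of 0.15 rad (1.0 is 0.15 rad). In form: [{"claw": .., "dx": .., "dy": .., "dz": .., "yaw": ..}, ...]. A call has 1 to 5 rows; each row shifts and turns the pose as measured when the row begins, along the tool's axes as they then stand; what a row does not reach is not made up. A row lasts 1/8 s, in which the tool goes at most 62.5 mm and 10.7 degrees, less where a joint would pass 70% of its speed; a pose out of reach is approached as far as the arm can. A call with a number of a shift or a turn outside -1 to 1 is refused whole. A call with a gripper value outside its range is refused whole. The fingers move at their own pace and stop on an object; "grip_force" is the grip in N (left out, the last holds). Time passes only in rows, so rows that do not move let the fingers close. It gives the time, the measured TCP pose, the force and the opening at its end, in the units of the state.
- telemetry.state(): the state, without advancing time (a new reading comes with each control period).
- grab_frame(name): name is "scene" or "top" or "wrist"; returns a dict with "color" (384x512x3 uint8, blue, green, red), "vertical_fov" (degrees; the focal length in pixels is half the picture's height over the tangent of half this angle, whatever the lens; pixels are square), "cx", "cy" (the principal point, pixels), "dist" ([k1, k2, p1, p2, k3] as OpenCV has them; the pictures are not rectified), "pose" (4x4, takes a point from camera to world coordinates). Camera axes: x right, y down, z forward; pixel columns grow to the right and rows downward; lengths in mm; the calibration is good to about 2 mm. A picture is of the moment at which its call begins. There is no depth.
- job.job_done(): hands the job in, once; it reports no verdict.
The state is a dict: "time_s": time; "qpos": joint angles; "qvel": joint speeds; "effort": joint torques, N m; "ee_pos": TCP position; "ee_rot": TCP orientation; "force": force on the tool from outside, world axes, zero at the start; "torque": the same for the moment, N m; "gripper_width": finger opening in mm.
Only numpy, scipy, OpenCV 4.12 (cv2) and the standard library are available. Lean on these libraries where they do the work, as an engineer would, in place of code of your own. Each camera call takes 0.05 s, during which the arm holds its last target.

### The job

The long filter cartridge is spent: pick it up, hold it upright and push it foot first down through the sprung flap in the lid of the waste bin, letting go only when it is well inside and the flap is held open by it, so that it drops in and the flap springs shut behind it. Do not throw or drop it onto the flap. Leave the short cartridge and the stoppered flask standing where they are.

Things in the scene. Friction and masses are not known exactly. Their poses are not given: they have to be found in the camera images.
- long_cartridge: The spent filter cartridge: the taller of two upright white plastic cylinders with brass end caps, standing loose on the bench. Diameter 30 mm, height 112 mm, 110 to 210 g. Origin at the centre of its foot (underside), z up along its axis.
- bin: Grey plastic waste bin, fixed: 190 mm along its x, 170 mm along its y, 190 mm high, walls and lid 4 mm, empty. Origin at the centre of its underside, z up. Its aluminium lid is flat, upper face 190 mm above the origin, with a 66 mm square mouth (sides along x and y) straight above the origin, closed by a dark steel flap flush with the lid. Nothing stands above the lid.
- flap (a joint): Angle of the bin's flap, rad: 0 shut (level), 1.45 hanging open into the bin. A plate 62 mm square, 3 mm thick, hinged along the mouth's +x side (bin frame), 3 mm below the lid's upper face; its -x edge swings down. A light spring shuts it (under 2 N at mid-plate): once well inside and let go, the cartridge slides on down past it by its own weight.
- short_cartridge: Bystander: a good cartridge, same look and diameter 30 mm but only 70 mm high, standing loose on the bench, about 100 g. Origin at the centre of its underside. Leave it standing.
- flask: Bystander: conical glass flask with a white stopper, 76 mm wide at the foot, neck 30 mm wide, 130 mm high in all, standing loose on the bench, about 220 g. Origin at the centre of its underside. Leave it standing.
Mind the look-alikes: they are no part of the job. What is shaped like the long_cartridge but blue or orange is not meant.

How it is judged:
By the outcome, as a careful person would: the job done as asked, in the order asked, and still so for the second after the job is handed in, with the robot touching nothing.
It also fails if it takes over 40 s, if anything falls off the work surface, if the arm or the gripper's body presses on something with over 40 N, if the wrist force passes 120 N, or if a joint passes its speed limit or range.

## Working session

There is one attempt and no reset: what is moved stays moved. The work goes in short steps, Python scripts to look and compute and a tool call to move; the robot and the scene stay as the last step left them, time stands still between calls to the robot, and variables do not carry over. Pictures are saved under pics/ and viewed, and the job is handed in when it is done.

Besides the shell and the picture viewer there is one more tool, called after "Request:" as name(argument=value, ...) on one line, values as JSON. drive_tool: Moves the arm, as the interface text tells. Its arguments: {"type":"object","properties":{"moves":{"type":"array"},"grip_force":{"type":"number"}},"required":["moves"]}

```bash
mkdir -p pics; ls; python3 - <<'E'
from workcell import telemetry, grab_frame, job
import cv2,pickle
s=telemetry.state();print(s)
F={}
for n in("scene","top","wrist"):
    f=grab_frame(n);F[n]=f;cv2.imwrite(f"pics/{n}0.png",f["color"]);print(n,f["vertical_fov"],f["cx"],f["cy"],f["dist"],f["pose"])
pickle.dump(F,open("f0.pkl","wb"))
E
```

```text
pics
{'time_s': 0.0, 'qpos': array([ 6.62335023e+01,  1.83505319e+01,  8.97087397e+01, -9.92411454e-04,
        7.20434521e+01, -1.14530991e+00]), 'qvel': array([ 0.10151446, -0.15488101,  0.08250087,  0.01882584,  0.04847016,
        0.07679383]), 'effort': array([ 1.10905567e-03, -4.12469959e+01, -2.31975263e+01,  7.29835778e-02,
        4.57221991e-02, -1.31688525e-04]), 'ee_pos': array([220.92488502, 530.2179804 , 173.31565864]), 'ee_rot': array([-1.79897278e+02, -1.10991659e-03,  1.57379118e+02]), 'force': array([ 0.6842456 ,  0.17898358, -0.65573411]), 'torque': array([-0.01516641, -0.02218268,  0.01567196]), 'gripper_width': 90.97103208343152}
scene 48.73417400507914 247.36015247663866 184.94279182364411 [-0.07746797  0.          0.          0.          0.        ] [[-4.78242901e-01  5.83065351e-01 -6.56748449e-01  1.07313676e+03]
 [ 8.77932030e-01  2.98004073e-01 -3.74738474e-01  2.99980321e+02]
 [-2.27833072e-02 -7.55796513e-01 -6.54410079e-01  7.04125437e+02]
 [ 0.00000000e+00  0.00000000e+00  0.00000000e+00  1.00000000e+00]]
top 49.52617877285528 259.43288189806765 192.3894818448525 [-0.01478944  0.          0.          0.          0.        ] [[-2.77622295e-02 -9.85447213e-01  1.67699280e-01  3.43563733e+02]
 [-9.99378124e-01  3.10108686e-02  1.67836687e-02 -1.94783137e+01]
 [-2.17399199e-02 -1.67129040e-01 -9.85695318e-01  1.22685819e+03]
 [ 0.00000000e+00  0.00000000e+00  0.00000000e+00  1.00000000e+00]]
wrist 63.25182533526915 256.3075086310048 193.9627461431972 [-0.05077963  0.          0.          0.          0.        ] [[ 3.84956399e-01  8.91157685e-01  2.40096963e-01  1.54228146e+02]
 [ 9.22934550e-01 -3.71526559e-01 -1.00795996e-01  5.59180643e+02]
 [-6.22728259e-04  2.60395846e-01 -9.65501743e-01  3.84679114e+02]
 [ 0.00000000e+00  0.00000000e+00  0.00000000e+00  1.00000000e+00]]
```

View pics/scene0.png

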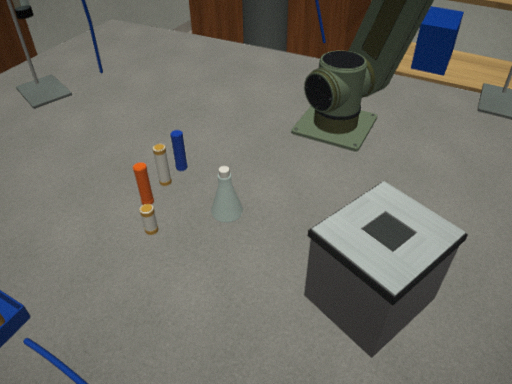

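View pics/top0.png

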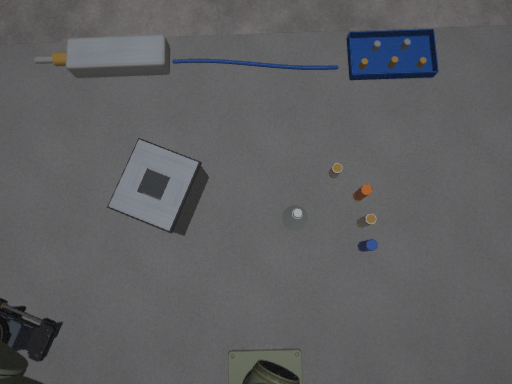

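View pics/wrist0.png

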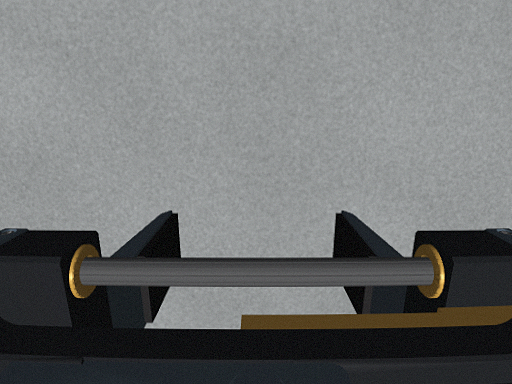

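The scene view shows the long cartridge at (162,165), with the orange look-alike (144,184) and blue look-alike (179,150) beside it. The short cartridge is at (149,220), the flask at (226,195) and the bin flap at (388,231). In the top view the long cap is at about (370,219), the short cap at (337,168) and the mouth at (153,184). I'll measure them now.

```bash
cat > h.py <<'E'
import cv2,numpy as np
def K(f):
    h=f["color"].shape[0]; fl=h/2/np.tan(np.radians(f["vertical_fov"]/2))
    return np.array([[fl,0,f["cx"]],[0,fl,f["cy"]],[0,0,1.]])
def ray(f,px,z):
    u=cv2.undistortPoints(np.array(px,float).reshape(-1,1,2),K(f),np.array(f["dist"],float)).reshape(-1,2)
    d=np.c_[u,np.ones(len(u))]@f["pose"][:3,:3].T; o=f["pose"][:3,3]
    return o+d*((z-o[2])/d[:,2])[:,None]
def proj(f,P):
    T=np.linalg.inv(f["pose"]); r,_=cv2.Rodrigues(T[:3,:3])
    return cv2.projectPoints(np.array(P,float).reshape(-1,3),r,T[:3,3],K(f),np.array(f["dist"],float))[0].reshape(-1,2)
E
python3 - <<'E'
from h import *
import pickle
np.set_printoptions(suppress=True,precision=1)
F=pickle.load(open("f0.pkl","rb"))
for n,box in(("top",(300,130,420,270)),("scene",(110,110,250,250))):
    f=F[n];hsv=cv2.cvtColor(f["color"],cv2.COLOR_BGR2HSV);print(n)
    for nm,lo,hi in(("brass",(14,80,80),(28,255,255)),("orange",(3,150,80),(13,255,255)),("blue",(105,120,50),(130,255,255)),("white",(0,0,185),(180,60,255))):
        m=cv2.inRange(hsv,lo,hi);M=np.zeros_like(m);x0,y0,x1,y1=box;M[y0:y1,x0:x1]=m[y0:y1,x0:x1]
        k,l,st,c=cv2.connectedComponentsWithStats(M)
        for i in range(1,k):
            if st[i][4]>6: 
                px=c[i];print(nm,px,st[i],[ray(f,px,z)[0,:2] for z in(70,112,130,0)])
# bin
f=F["top"];hsv=cv2.cvtColor(f["color"],cv2.COLOR_BGR2HSV);g=cv2.cvtColor(f["color"],cv2.COLOR_BGR2GRAY)
g2=g[120:245,95:220];_,m=cv2.threshold(g2,0,255,cv2.THRESH_OTSU);cs,_=cv2.findContours(m,cv2.RETR_CCOMP,cv2.CHAIN_APPROX_NONE)
for c in sorted(cs,key=cv2.contourArea)[-3:]:
    c=c.reshape(-1,2)+[95,120]; P=ray(f,c,190)[:,:2].astype(np.float32)
    print(cv2.contourArea(P),cv2.minAreaRect(P),cv2.boxPoints(cv2.minAreaRect(P)))
a=cv2.resize(F["top"]["color"][125:245,95:215],None,fx=5,fy=5,interpolation=cv2.INTER_CUBIC);cv2.imwrite("pics/bin_t.png",a)
a=cv2.resize(F["scene"]["color"][180:300,300:480],None,fx=4,fy=4,interpolation=cv2.INTER_CUBIC);cv2.imwrite("pics/bin_s.png",a)
E
```

```text
top
brass [337.  167.6] [333 164   9   8  57] [array([ 604.9, -222. ]), array([ 595.4, -214.6]), array([ 591.3, -211.5]), array([ 620.7, -234.2])]
brass [370.8 218.3] [367 214   9   9  61] [array([ 457.6, -306.8]), array([ 453.5, -296.4]), array([ 451.7, -291.9]), array([ 464.5, -324.2])]
orange [366.1 189.3] [361 184  11  11  95] [array([ 539.7, -299.8]), array([ 532.6, -289.6]), array([ 529.6, -285.3]), array([ 551.6, -316.8])]
blue [371.  244.4] [366 239  12  11 104] [array([ 385.9, -302.4]), array([ 384.4, -292.1]), array([ 383.7, -287.7]), array([ 388.5, -319.5])]
scene
brass [159.  149.1] [153 144  13  11 102] [array([ 416.5, -332.3]), array([ 460. , -290.4]), array([ 478.6, -272.5]), array([ 344. , -402.1])]
brass [165.6 182.7] [160 179  12   7  43] [array([ 516.1, -236.2]), array([ 553. , -200.7]), array([ 568.8, -185.5]), array([ 454.6, -295.4])]
brass [146.5 210.1] [140 204  14  14 127] [array([ 609.2, -218.1]), array([ 640. , -183.8]), array([ 653.1, -169.1]), array([ 558. , -275.3])]
brass [151.8 231.5] [145 227  13   8  51] [array([ 654.1, -168. ]), array([ 681.9, -137. 
[... 459 characters left out ...]
rray([ 337.7, -191.3])]
white [145.  211.8] [141 211   9   2   9] [array([ 614.9, -217.5]), array([ 645.3, -183.3]), array([ 658.3, -168.6]), array([ 564.3, -274.7])]
4250.182091605384 ((551.130615234375, 268.83306884765625), (69.27449798583984, 68.55473327636719), 67.23706817626953) [[506.1 250.2]
 [569.3 223.6]
 [596.1 287.5]
 [532.9 314. ]]
8944.420789641095 ((543.2275390625, 250.81907653808594), (217.27706909179688, 202.767333984375), 66.8754653930664) [[407.3 190.7]
 [593.8 111.1]
 [679.1 310.9]
 [492.7 390.5]]
103181.54412149114 ((560.14697265625, 264.0450744628906), (333.08795166015625, 324.5752258300781), 88.40476989746094) [[393.3 102.1]
 [717.7  93. ]
 [727.  426. ]
 [402.6 435. ]]
```

```bash
sleep 1
```

```text
(no output)
```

View pics/bin_t.png

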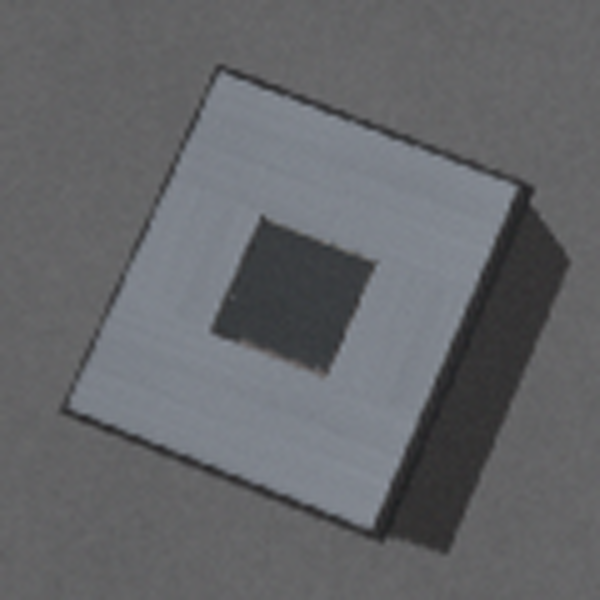

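View pics/bin_s.png

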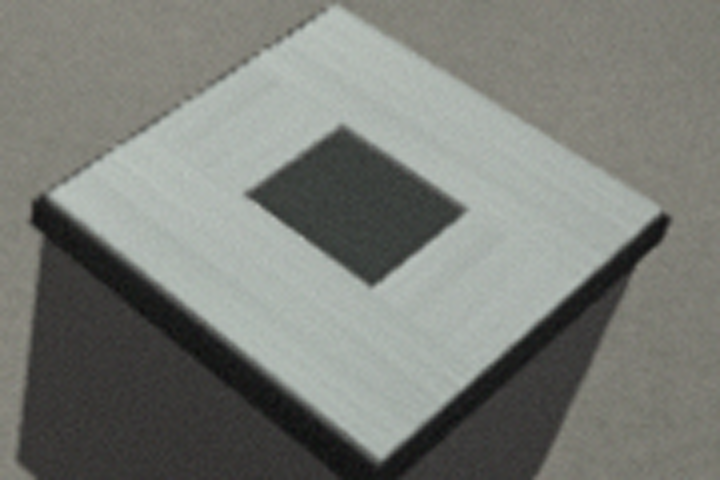

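The mouth shows up clearly in both views, with corners near (147,168) and (161,200) in the top view. The hinge side isn't distinguishable, but centring the cartridge makes that unimportant.

```bash
python3 - <<'E'
from h import *
import pickle
np.set_printoptions(suppress=True,precision=1)
F=pickle.load(open("f0.pkl","rb"))
a=np.array([(262,215),(377,262),(328,377),(211,334)])/5+[95,125]
b=np.array([(343,125),(467,210),(372,287),(247,193)])/4+[300,180]
for n,p in(("top",a-.4),("scene",b-.4)):
    P=ray(F[n],p,190)[:,:2];print(n,P,P.mean(0),[np.degrees(np.arctan2(*(P[(i+1)%4]-P[i])[::-1])) for i in range(4)],[np.linalg.norm(P[(i+1)%4]-P[i]) for i in range(4)])
E
```

```text
top [[593.7 285.4]
 [567.1 225.7]
 [508.3 250.2]
 [532.4 310.5]] [550.4 268. ] [np.float64(-114.03453529648881), np.float64(157.36764164500434), np.float64(68.27341430994804), np.float64(-22.24285537325683)] [np.float64(65.3840808168807), np.float64(63.64114406653485), np.float64(64.92211465967382), np.float64(66.26892684632789)]
scene [[508.7 250.6]
 [534.7 309.4]
 [593.2 284.7]
 [566.5 225.6]] [550.8 267.5] [np.float64(66.14138286106477), np.float64(-22.918646792236093), np.float64(-114.26407159423354), np.float64(156.6231581291062)] [np.float64(64.31022182664759), np.float64(63.486764276778175), np.float64(64.82341917156621), np.float64(63.02172880673295)]
```

Request:
drive_tool(moves=[{"claw":-1,"dx":0,"dy":0,"dz":-1,"yaw":1},{"claw":-1,"dx":0,"dy":0,"dz":-1,"yaw":1},{"claw":-1,"dx":0,"dy":0,"dz":-1,"yaw":1},{"claw":-1,"dx":0,"dy":0,"dz":-1,"yaw":1},{"claw":-1,"dx":0,"dy":0,"dz":-1,"yaw":1}])

```text
time_s: 0.78
ee_pos: [220.1, 528.5, 272.3]
ee_rot: [-179.6, 0.4, 113.0]
force: [0.6, 0.8, 0.2]
gripper_width: 91.0
```

Request:
drive_tool(moves=[{"claw":-1,"dx":-1,"dy":-0.12,"dz":0,"yaw":0},{"claw":-1,"dx":-1,"dy":-0.12,"dz":0,"yaw":0},{"claw":-1,"dx":-1,"dy":-0.12,"dz":0,"yaw":0},{"claw":-1,"dx":-1,"dy":-0.12,"dz":0,"yaw":0},{"claw":-1,"dx":-1,"dy":-0.12,"dz":0,"yaw":0}])

```text
time_s: 1.4
ee_pos: [249.7, 424.1, 271.2]
ee_rot: [-179.4, 0.6, 113.3]
force: [-0.3, 0.1, 0.3]
gripper_width: 91.2
```

Request:
drive_tool(moves=[{"claw":-1,"dx":-1,"dy":-0.12,"dz":0,"yaw":0},{"claw":-1,"dx":-1,"dy":-0.12,"dz":0,"yaw":0},{"claw":-1,"dx":-1,"dy":-0.12,"dz":0,"yaw":0},{"claw":-1,"dx":-1,"dy":-0.12,"dz":0,"yaw":0},{"claw":-1,"dx":-1,"dy":-0.12,"dz":0,"yaw":0}])

```text
time_s: 2.02
ee_pos: [280.2, 320.3, 272.6]
ee_rot: [-179.5, 0.6, 113.3]
force: [0.6, -0.6, 0.6]
gripper_width: 91.2
```

Request:
drive_tool(moves=[{"claw":-1,"dx":-1,"dy":-0.12,"dz":0,"yaw":0},{"claw":-1,"dx":-1,"dy":-0.12,"dz":0,"yaw":0},{"claw":-1,"dx":-1,"dy":-0.12,"dz":0,"yaw":0},{"claw":-1,"dx":-1,"dy":-0.12,"dz":0,"yaw":0},{"claw":-1,"dx":-1,"dy":-0.12,"dz":0,"yaw":0}])

```text
time_s: 2.65
ee_pos: [310.0, 217.2, 274.1]
ee_rot: [-179.6, 0.6, 113.3]
force: [0.3, 0.3, 0.6]
gripper_width: 91.0
```

Request:
drive_tool(moves=[{"claw":-1,"dx":-1,"dy":-0.12,"dz":0,"yaw":0},{"claw":-1,"dx":-1,"dy":-0.12,"dz":0,"yaw":0},{"claw":-1,"dx":-1,"dy":-0.12,"dz":0,"yaw":0},{"claw":-1,"dx":-1,"dy":-0.12,"dz":0,"yaw":0},{"claw":-1,"dx":-1,"dy":-0.12,"dz":0,"yaw":0}])

```text
time_s: 3.28
ee_pos: [338.6, 114.3, 275.5]
ee_rot: [-179.7, 0.6, 113.3]
force: [0.6, -0.1, 0.3]
gripper_width: 91.0
```

Request:
drive_tool(moves=[{"claw":-1,"dx":-1,"dy":-0.12,"dz":0,"yaw":0},{"claw":-1,"dx":-1,"dy":-0.12,"dz":0,"yaw":0},{"claw":-1,"dx":-1,"dy":-0.12,"dz":0,"yaw":0},{"claw":-1,"dx":-1,"dy":-0.12,"dz":0,"yaw":0},{"claw":-1,"dx":-1,"dy":-0.12,"dz":0,"yaw":0}])

```text
time_s: 3.9
ee_pos: [366.4, 11.6, 277.0]
ee_rot: [-179.8, 0.6, 113.3]
force: [0.5, 0.6, -0.2]
gripper_width: 91.4
```

Request:
drive_tool(moves=[{"claw":-1,"dx":-1,"dy":-0.12,"dz":0,"yaw":0},{"claw":-1,"dx":-1,"dy":-0.12,"dz":0,"yaw":0},{"claw":-1,"dx":-1,"dy":-0.12,"dz":0,"yaw":0},{"claw":-1,"dx":-1,"dy":-0.12,"dz":0,"yaw":0},{"claw":-1,"dx":-1,"dy":-0.12,"dz":0,"yaw":0}])

```text
time_s: 4.53
ee_pos: [393.5, -90.8, 278.5]
ee_rot: [-179.9, 0.7, 113.3]
force: [-0.4, -0.2, 0.7]
gripper_width: 91.3
```

Request:
drive_tool(moves=[{"claw":-1,"dx":-1,"dy":-0.1,"dz":0,"yaw":0},{"claw":-1,"dx":-1,"dy":-0.1,"dz":0,"yaw":0},{"claw":-1,"dx":-1,"dy":-0.1,"dz":0,"yaw":0},{"claw":-1,"dx":-1,"dy":-0.1,"dz":0,"yaw":0},{"claw":-1,"dx":-1,"dy":-0.1,"dz":0,"yaw":0}])

```text
time_s: 5.15
ee_pos: [421.9, -192.3, 280.0]
ee_rot: [-179.9, 0.7, 113.2]
force: [0.4, 0.1, 0.1]
gripper_width: 91.1
```

Request:
drive_tool(moves=[{"claw":-1,"dx":-1,"dy":-0.1,"dz":0,"yaw":0},{"claw":-1,"dx":-1,"dy":-0.1,"dz":0,"yaw":0},{"claw":-1,"dx":-1,"dy":-0.1,"dz":0,"yaw":0},{"claw":-1,"dx":-1,"dy":-0.1,"dz":0,"yaw":0},{"claw":-1,"dx":-0.8,"dy":-0.1,"dz":0,"yaw":0}])

```text
time_s: 5.78
ee_pos: [452.1, -291.2, 281.1]
ee_rot: [-180.0, 0.7, 113.2]
force: [-0.9, -0.3, 0.1]
gripper_width: 91.5
```

Request:
drive_tool(moves=[{"claw":-1,"dx":0,"dy":0,"dz":0,"yaw":1},{"claw":-1,"dx":0,"dy":0,"dz":0,"yaw":1},{"claw":-1,"dx":0,"dy":0,"dz":0,"yaw":1},{"claw":-1,"dx":0,"dy":0,"dz":0,"yaw":1},{"claw":-1,"dx":0,"dy":0,"dz":0,"yaw":1}])

```text
time_s: 6.4
ee_pos: [453.4, -295.0, 280.2]
ee_rot: [179.6, 0.5, 68.8]
force: [-0.4, 0.4, 0.7]
gripper_width: 91.4
```

Request:
drive_tool(moves=[{"claw":-1,"dx":0,"dy":0,"dz":0,"yaw":1},{"claw":-1,"dx":0,"dy":0,"dz":0,"yaw":1},{"claw":-1,"dx":0,"dy":0,"dz":0,"yaw":1},{"claw":-1,"dx":0,"dy":0,"dz":0,"yaw":1},{"claw":-1,"dx":0,"dy":0,"dz":0,"yaw":1}])

```text
time_s: 7.02
ee_pos: [454.4, -297.1, 280.0]
ee_rot: [179.5, 0.1, 24.4]
force: [0.1, 0.3, -0.3]
gripper_width: 91.2
```

Request:
drive_tool(moves=[{"claw":-1,"dx":0,"dy":0,"dz":0,"yaw":1},{"claw":-1,"dx":0,"dy":0,"dz":0,"yaw":1},{"claw":-1,"dx":0,"dy":0,"dz":0,"yaw":0.7},{"claw":-1,"dx":0,"dy":0,"dz":0,"yaw":0}])

```text
time_s: 7.52
ee_pos: [455.2, -298.8, 279.8]
ee_rot: [179.5, -0.1, 0.5]
force: [-0.2, 0.8, 0.2]
gripper_width: 91.0
```

```bash
python3 - <<'E'
from workcell import telemetry, grab_frame
import cv2,pickle
from h import *
np.set_printoptions(suppress=True,precision=1)
F={n:grab_frame(n) for n in("wrist","top","scene")}
pickle.dump(F,open("f1.pkl","wb"))
for n in F: cv2.imwrite(f"pics/{n}1.png",F[n]["color"])
s=telemetry.state();print(s["ee_pos"],s["ee_rot"],s["qpos"])
f=F["wrist"]
print(proj(f,[[455,-295,112],[455,-295,0]]))
E
```

```text
[ 455.1 -298.6  279.8] [179.5  -0.1   0.5] [-34.2  12.6  82.6  -0.4  84.5  55.3]
[[252.6 172.6]
 [252.9 159.1]]
```

View pics/wrist1.png

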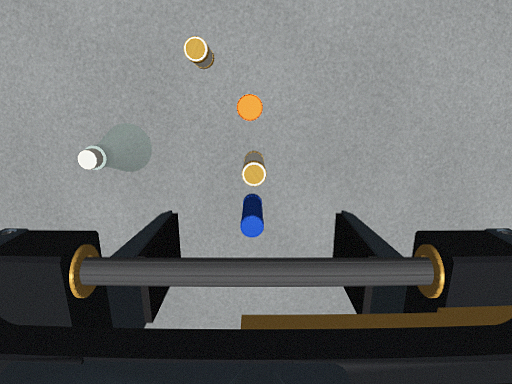

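The wrist view shows the long cartridge's cap at about (254,174), between orange (250,107) and blue (252,227). The short one is at (196,49) and the flask stopper at (89,159). I'll refine with this cap.

```bash
python3 - <<'E'
from h import *
import pickle
np.set_printoptions(suppress=True,precision=1)
F=pickle.load(open("f1.pkl","rb"));f=F["wrist"];hsv=cv2.cvtColor(f["color"],cv2.COLOR_BGR2HSV)
m=cv2.inRange(hsv,(14,80,80),(28,255,255));m[:140]=0;m[200:]=0
cs,_=cv2.findContours(m,0,2);c=max(cs,key=cv2.contourArea)
(x,y),r=cv2.minEnclosingCircle(c);print(x,y,r,ray(f,[(x,y),(250,107),(252,227),(x-r,y),(x+r,y)],112))
s=F["scene"];a=cv2.resize(s["color"][100:250,110:260],None,fx=4,fy=4);cv2.imwrite("pics/s1c.png",a)
print(proj(s,[[455,-297,112],[455,-297,0]]),proj(F["top"],[[455,-297,112]]))
E
```

```text
253.5 174.0 9.708344459533691 [[ 453.3 -296.1  112. ]
 [ 533.5 -291.5  112. ]
 [ 383.4 -294.5  112. ]
 [ 453.2 -284.1  112. ]
 [ 453.4 -308.1  112. ]]
[[158.1 147.3]
 [165.  182.6]] [[370.9 217.8]]
```

View pics/s1c.png

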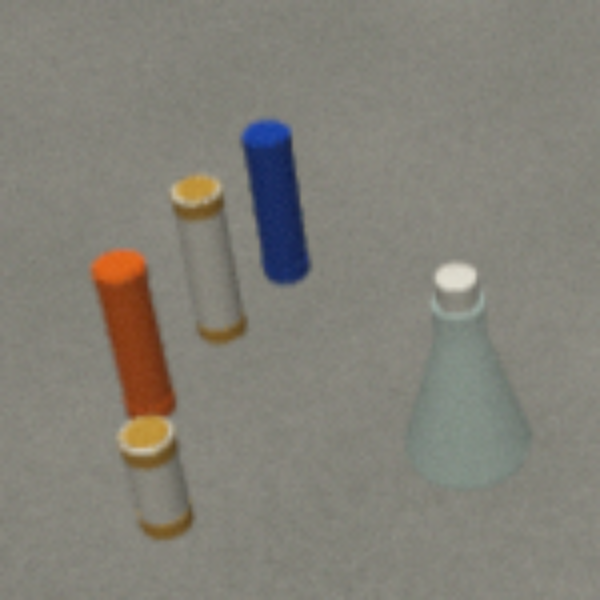

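Request:
drive_tool(moves=[{"claw":-1,"dx":-0.08,"dy":-0.12,"dz":1,"yaw":0},{"claw":-1,"dx":0,"dy":0,"dz":1,"yaw":0},{"claw":-1,"dx":0,"dy":0,"dz":1,"yaw":0},{"claw":-1,"dx":0,"dy":0,"dz":0.5,"yaw":0},{"claw":-1,"dx":0,"dy":0,"dz":0,"yaw":0}])

```text
time_s: 8.3
ee_pos: [454.3, -297.4, 208.7]
ee_rot: [179.4, -0.2, 0.8]
force: [1.0, 0.2, 0.1]
gripper_width: 91.2
```

Request:
drive_tool(moves=[{"claw":-1,"dx":-0.04,"dy":-0.05,"dz":1,"yaw":0},{"claw":-1,"dx":0,"dy":0,"dz":1,"yaw":0},{"claw":-1,"dx":0,"dy":0,"dz":1,"yaw":0},{"claw":-1,"dx":0,"dy":0,"dz":0.5,"yaw":0},{"claw":-1,"dx":0,"dy":0,"dz":0,"yaw":0}])

```text
time_s: 8.93
ee_pos: [457.3, -299.5, 141.9]
ee_rot: [179.1, -0.7, 0.9]
force: [0.2, -0.1, 0.4]
gripper_width: 91.1
```

```bash
python3 - <<'E'
from workcell import telemetry, grab_frame
import cv2
from h import *
f=grab_frame("wrist");cv2.imwrite("pics/w2.png",f["color"]);print(telemetry.state()["ee_pos"],proj(f,[[453.5,-296.2,112]]))
E
```

```text
[ 457.6478105  -299.6909034   142.43305708] [[252.37347848 209.83855949]]
```

View pics/w2.png

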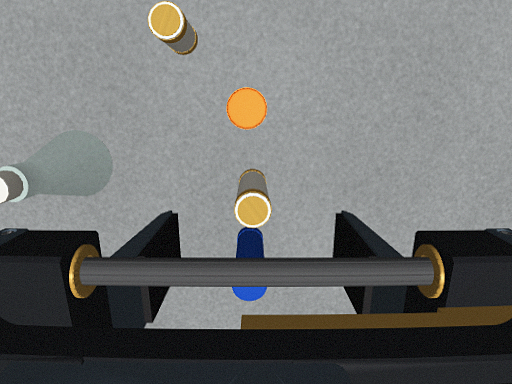

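The cap is at (253,210), matching the predicted (252,210). I'll correct the sideways drift and descend.

Request:
drive_tool(moves=[{"claw":-1,"dx":-0.2,"dy":-0.17,"dz":0.8,"yaw":0},{"claw":-1,"dx":-0.05,"dy":0,"dz":0.8,"yaw":0},{"claw":-1,"dx":-0.05,"dy":-0.03,"dz":0.8,"yaw":0},{"claw":-1,"dx":-0.05,"dy":0,"dz":0.6,"yaw":0},{"claw":-1,"dx":0,"dy":0,"dz":0,"yaw":0}])

```text
time_s: 9.6
ee_pos: [455.3, -299.5, 86.3]
ee_rot: [178.7, -1.3, 0.9]
force: [-0.6, 0.2, 0.3]
gripper_width: 90.9
```

Request:
drive_tool(moves=[{"claw":-1,"dx":-0.15,"dy":-0.2,"dz":0.3,"yaw":0},{"claw":-1,"dx":-0.08,"dy":-0.1,"dz":0.25,"yaw":0},{"claw":-1,"dx":0,"dy":0,"dz":0,"yaw":0}])

```text
time_s: 9.98
ee_pos: [451.5, -294.0, 75.8]
ee_rot: [178.6, -1.4, 0.9]
force: [-0.1, 0.5, 0.6]
gripper_width: 91.1
```

Request:
drive_tool(moves=[{"claw":-1,"dx":0.08,"dy":0.08,"dz":0,"yaw":0},{"claw":1,"dx":0,"dy":0,"dz":0,"yaw":0},{"claw":1,"dx":0,"dy":0,"dz":0,"yaw":0},{"claw":1,"dx":0,"dy":0,"dz":0,"yaw":0},{"claw":1,"dx":0,"dy":0,"dz":0,"yaw":0}], grip_force=25)

```text
time_s: 10.6
ee_pos: [453.9, -296.1, 76.5]
ee_rot: [178.5, -1.5, 0.9]
force: [0.5, -0.9, -0.1]
gripper_width: 54.4
```

Request:
drive_tool(moves=[{"claw":1,"dx":0,"dy":0,"dz":0,"yaw":0},{"claw":1,"dx":0,"dy":0,"dz":0,"yaw":0}])

```text
time_s: 10.85
ee_pos: [453.9, -296.1, 76.5]
ee_rot: [178.5, -1.5, 0.9]
force: [-0.6, -0.1, -0.1]
gripper_width: 34.1
```

Request:
drive_tool(moves=[{"claw":1,"dx":0,"dy":0,"dz":0,"yaw":0},{"claw":1,"dx":0,"dy":0,"dz":0,"yaw":0}])

```text
time_s: 11.1
ee_pos: [453.8, -296.1, 76.5]
ee_rot: [178.5, -1.5, 0.9]
force: [-0.2, -0.3, 0.0]
gripper_width: 14.0
```

Request:
drive_tool(moves=[{"claw":1,"dx":0,"dy":0,"dz":-0.5,"yaw":0},{"claw":1,"dx":0,"dy":0,"dz":-1,"yaw":0},{"claw":1,"dx":0,"dy":0,"dz":-1,"yaw":0},{"claw":1,"dx":0,"dy":0,"dz":-1,"yaw":0},{"claw":1,"dx":0,"dy":0,"dz":-1,"yaw":0}])

```text
time_s: 11.72
ee_pos: [450.9, -293.4, 170.4]
ee_rot: [178.6, -1.4, 0.9]
force: [1.1, -0.4, -0.1]
gripper_width: 0.7
```

The jaws closed on nothing, so I'll look again.

```bash
python3 - <<'E'
from workcell import telemetry, grab_frame
import cv2,pickle
from h import *
F={n:grab_frame(n) for n in("wrist","scene")}
pickle.dump(F,open("f3.pkl","wb"))
cv2.imwrite("pics/w3.png",F["wrist"]["color"]);cv2.imwrite("pics/s3.png",cv2.resize(F["scene"]["color"][20:250,100:330],None,fx=2.6,fy=2.6))
print(telemetry.state()["ee_pos"],telemetry.state()["qpos"])
f=F["scene"]; print(proj(f,[telemetry.state()["ee_pos"]]),F["wrist"]["pose"])
E
```

```text
[ 452.36566819 -294.38319949  171.96204898] [-34.04108613  13.89799075  96.30376622  -0.36463603  67.53238056
  55.17168472]
[[155.6609829  125.96697242]] [[ 1.53428053e-02 -9.72013110e-01 -2.34425066e-01  5.19397869e+02]
 [-9.99597038e-01 -9.31099989e-03 -2.68154290e-02 -2.86715310e+02]
 [ 2.38822168e-02  2.34742026e-01 -9.71764283e-01  3.83323617e+02]
 [ 0.00000000e+00  0.00000000e+00  0.00000000e+00  1.00000000e+00]]
```

View pics/w3.png

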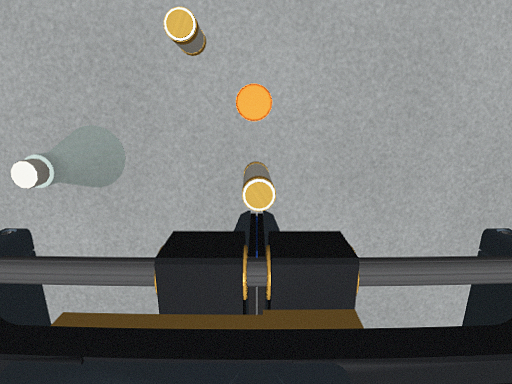

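View pics/s3.png

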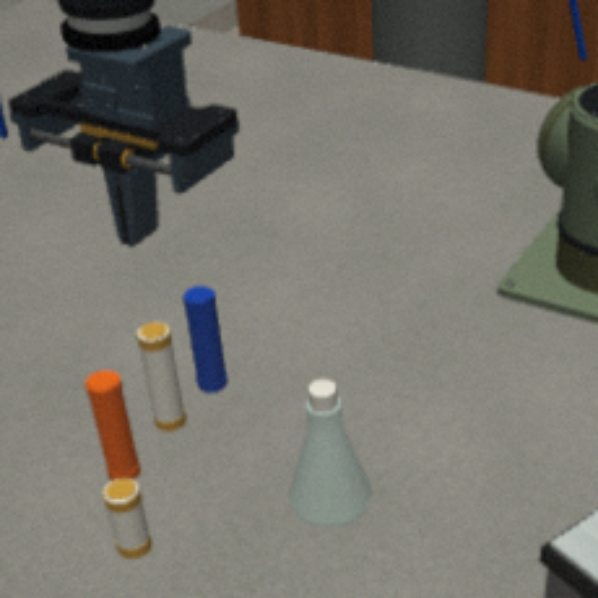

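```bash
python3 - <<'E'
from h import *
import pickle
np.set_printoptions(suppress=True,precision=1)
F=pickle.load(open("f3.pkl","rb"));e=np.array([452.4,-294.4,172])
f=F["wrist"];print(proj(f,[e,e+[16,0,0],e+[16,0,19],e+[0,0,60]]))
g=F["scene"];print(proj(g,[e,e+[16,0,0],e+[-16,0,0]]))
for z in (150,172,190,210,230):print(z,ray(g,[(150.8,112.3)],z),ray(f,[(257,212)],z))
T=np.linalg.inv(f["pose"]);print(T@np.r_[e,1])
F0=pickle.load(open("f0.pkl","rb"));print(np.linalg.inv(F0["wrist"]["pose"])@np.r_[220.9,530.2,173.3,1])
E
python3 - <<'E'
import cv2
a=cv2.imread('pics/s3.png')[60:330,0:270]
cv2.imwrite('pics/s3c.png',cv2.resize(a,None,fx=2.2,fy=2.2,interpolation=cv2.INTER_CUBIC))
E
```

```text
[[258.6 215.9]
 [259.  194. ]
 [259.9 201. ]
 [262.1 250.6]]
[[155.6 126. ]
 [151.3 129.4]
 [159.9 122.6]]
150 [[ 381.4 -370.1  150. ]] [[ 448.6 -293.9  150. ]]
172 [[ 408.9 -343.5  172. ]] [[ 455.3 -293.2  172. ]]
190 [[ 431.4 -321.7  190. ]] [[ 460.8 -292.7  190. ]]
210 [[ 456.3 -297.5  210. ]] [[ 466.8 -292.1  210. ]]
230 [[ 481.3 -273.3  230. ]] [[ 472.9 -291.4  230. ]]
[  1.6  15.6 221.3   1. ]
[ -0.9  15.1 223.    1. ]
```

View pics/s3c.png

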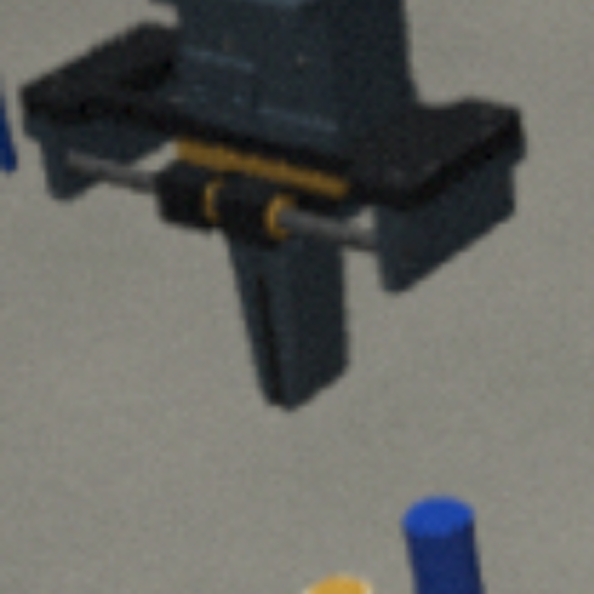

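The scene view puts the fingertips at about (151,112), which is z≈208 above the cartridge. The wrist view agrees: tip at row 212 against 194 predicted. The real finger ends are therefore about 36 mm behind the reported TCP, and the jaws shut just above the cap. Nothing was disturbed. I'll reopen and go about 36 mm lower, checking with the camera.

Request:
drive_tool(moves=[{"claw":-1,"dx":0,"dy":0,"dz":0,"yaw":0},{"claw":-1,"dx":0,"dy":0,"dz":0,"yaw":0},{"claw":-1,"dx":0,"dy":0,"dz":0,"yaw":0},{"claw":-1,"dx":0,"dy":0,"dz":0.5,"yaw":0},{"claw":-1,"dx":0,"dy":0,"dz":0.5,"yaw":0}])

```text
time_s: 12.45
ee_pos: [451.8, -294.2, 148.8]
ee_rot: [178.5, -1.5, 0.9]
force: [-0.4, 1.1, 0.8]
gripper_width: 48.0
```

Request:
drive_tool(moves=[{"claw":-1,"dx":-0.03,"dy":-0.03,"dz":0.7,"yaw":0},{"claw":-1,"dx":-0.03,"dy":-0.03,"dz":0.7,"yaw":0},{"claw":-1,"dx":-0.03,"dy":-0.03,"dz":0.7,"yaw":0},{"claw":-1,"dx":-0.03,"dy":-0.03,"dz":0.6,"yaw":0},{"claw":-1,"dx":0,"dy":0,"dz":0,"yaw":0}])

```text
time_s: 13.08
ee_pos: [449.1, -292.0, 88.2]
ee_rot: [178.7, -1.2, 0.9]
force: [0.4, 0.6, -0.1]
gripper_width: 90.9
```

```bash
python3 - <<'E'
from workcell import telemetry, grab_frame
import cv2
from h import *
f=grab_frame("scene");w=grab_frame("wrist");s=telemetry.state();print(s["ee_pos"],s["ee_rot"],s["gripper_width"])
a=cv2.resize(f["color"][60:210,80:230],None,fx=4,fy=4,interpolation=cv2.INTER_CUBIC);cv2.imwrite("pics/s4.png",a)
cv2.imwrite("pics/w4.png",w["color"])
E
```

```text
[ 449.9896746  -292.60674374   89.50993744] [178.63032879  -1.36831918   0.93680962] 91.08932740019439
```

View pics/s4.png

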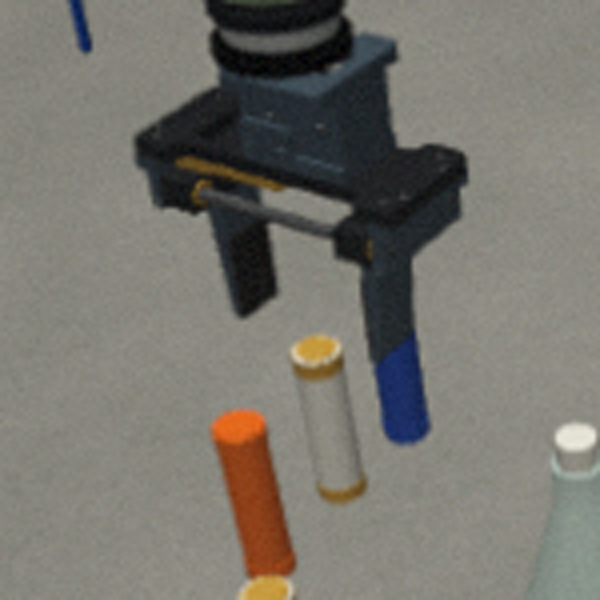

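View pics/w4.png

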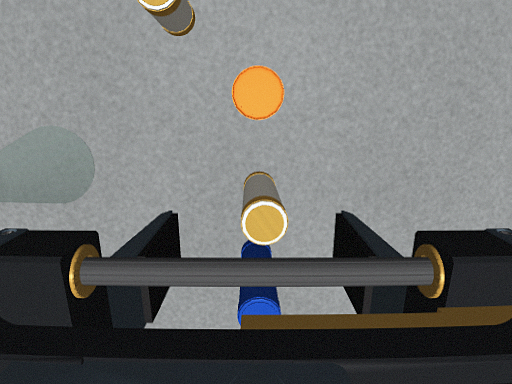

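Scene view: the open fingers sit around the cap at the cap's height, tips near (140,139) and (174,150). Wrist view: the cap is at (264,222), about 4 mm towards -y of the finger middle, which agrees with the reported TCP laterally. Next I correct that and descend about 47 mm.

Request:
drive_tool(moves=[{"claw":-1,"dx":0.15,"dy":0.15,"dz":0,"yaw":0},{"claw":-1,"dx":0,"dy":0,"dz":0.6,"yaw":0},{"claw":-1,"dx":0,"dy":0,"dz":0.6,"yaw":0},{"claw":-1,"dx":0,"dy":0,"dz":0.6,"yaw":0},{"claw":-1,"dx":0,"dy":0,"dz":0.4,"yaw":0}])

```text
time_s: 13.8
ee_pos: [455.5, -297.7, 44.2]
ee_rot: [178.5, -1.5, 0.9]
force: [-0.4, -0.3, 0.6]
gripper_width: 91.2
```

Request:
drive_tool(moves=[{"claw":-1,"dx":-0.09,"dy":-0.07,"dz":0.1,"yaw":0},{"claw":1,"dx":0,"dy":0,"dz":0,"yaw":0},{"claw":1,"dx":0,"dy":0,"dz":0,"yaw":0},{"claw":1,"dx":0,"dy":0,"dz":0,"yaw":0},{"claw":1,"dx":0,"dy":0,"dz":0,"yaw":0}], grip_force=25)

```text
time_s: 14.42
ee_pos: [453.7, -296.3, 41.9]
ee_rot: [178.5, -1.5, 0.9]
force: [-0.7, -0.7, 0.6]
gripper_width: 53.8
```

Request:
drive_tool(moves=[{"claw":1,"dx":0,"dy":0,"dz":0,"yaw":0},{"claw":1,"dx":0,"dy":0,"dz":0,"yaw":0},{"claw":1,"dx":0,"dy":0,"dz":0,"yaw":0},{"claw":1,"dx":0,"dy":0,"dz":0,"yaw":0}])

```text
time_s: 14.92
ee_pos: [453.9, -296.3, 42.3]
ee_rot: [178.5, -1.6, 0.9]
force: [0.1, 0.1, -0.2]
gripper_width: 29.6
```

Request:
drive_tool(moves=[{"claw":1,"dx":0,"dy":0,"dz":-0.5,"yaw":0},{"claw":1,"dx":0,"dy":0,"dz":-0.8,"yaw":0},{"claw":1,"dx":0,"dy":0,"dz":-1,"yaw":0},{"claw":1,"dx":0,"dy":0,"dz":-1,"yaw":0},{"claw":1,"dx":0,"dy":0,"dz":-1,"yaw":0}])

```text
time_s: 15.55
ee_pos: [449.8, -293.1, 130.4]
ee_rot: [178.7, -1.3, 0.9]
force: [0.5, -0.4, -1.7]
gripper_width: 29.6
```

Request:
drive_tool(moves=[{"claw":1,"dx":0,"dy":0,"dz":-1,"yaw":0},{"claw":1,"dx":0,"dy":0,"dz":-1,"yaw":0},{"claw":1,"dx":0,"dy":0,"dz":-1,"yaw":0},{"claw":1,"dx":0,"dy":0,"dz":-1,"yaw":0},{"claw":1,"dx":0,"dy":0,"dz":-1,"yaw":0}])

```text
time_s: 16.18
ee_pos: [446.3, -290.1, 236.2]
ee_rot: [178.6, -1.4, 0.9]
force: [-0.6, -0.9, -0.8]
gripper_width: 29.6
```

```bash
python3 - <<'E'
from workcell import telemetry, grab_frame
import cv2
f=grab_frame("scene");s=telemetry.state();print(s["ee_pos"],s["ee_rot"],s["gripper_width"],s["force"])
cv2.imwrite("pics/s5.png",cv2.resize(f["color"][0:250,60:310],None,fx=2.4,fy=2.4))
E
```

```text
[ 447.7016951  -291.01223756  239.26672443] [178.4208402   -1.63811562   0.94282097] 29.258338379541758 [ 0.49735246 -0.58352048  0.45599939]
```

View pics/s5.png

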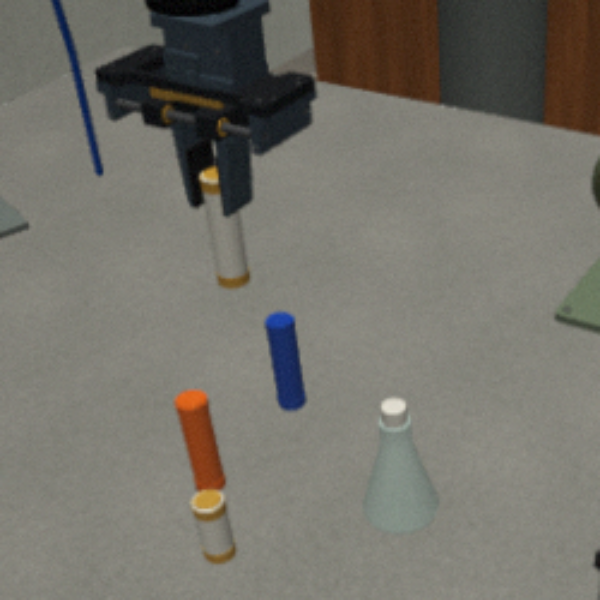

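The cartridge is held upright at (222,230), and the others are untouched. I'll carry it to the bin, turning on the way.

Request:
drive_tool(moves=[{"claw":1,"dx":0.2,"dy":-0.9,"dz":-0.5,"yaw":-1},{"claw":1,"dx":0.34,"dy":-0.9,"dz":-0.5,"yaw":-1},{"claw":1,"dx":0.47,"dy":-0.88,"dz":-0.5,"yaw":-1},{"claw":1,"dx":0.6,"dy":-0.79,"dz":-0.5,"yaw":-1},{"claw":1,"dx":0.72,"dy":-0.69,"dz":-0.5,"yaw":-1}])

```text
time_s: 16.85
ee_pos: [462.4, -191.7, 287.8]
ee_rot: [177.8, -0.0, 45.1]
force: [0.9, -0.0, -1.4]
gripper_width: 29.4
```

Request:
drive_tool(moves=[{"claw":1,"dx":0.81,"dy":-0.58,"dz":0,"yaw":-1},{"claw":1,"dx":0.89,"dy":-0.45,"dz":0,"yaw":-1},{"claw":1,"dx":0.94,"dy":-0.32,"dz":0,"yaw":-0.7},{"claw":1,"dx":0.97,"dy":-0.22,"dz":0,"yaw":0},{"claw":1,"dx":0.97,"dy":-0.22,"dz":0,"yaw":0}])

```text
time_s: 17.48
ee_pos: [476.5, -89.7, 285.7]
ee_rot: [177.9, 0.9, 69.2]
force: [0.3, -0.2, -1.5]
gripper_width: 29.8
```

Request:
drive_tool(moves=[{"claw":1,"dx":0.98,"dy":-0.16,"dz":0,"yaw":0.2},{"claw":1,"dx":0.98,"dy":-0.18,"dz":0,"yaw":0},{"claw":1,"dx":0.98,"dy":-0.18,"dz":0,"yaw":0},{"claw":1,"dx":0.98,"dy":-0.18,"dz":0,"yaw":0},{"claw":1,"dx":0.98,"dy":-0.18,"dz":0,"yaw":0}])

```text
time_s: 18.1
ee_pos: [496.0, 11.1, 282.6]
ee_rot: [178.0, 0.9, 67.4]
force: [0.8, -0.1, -2.3]
gripper_width: 29.2
```

Request:
drive_tool(moves=[{"claw":1,"dx":0.98,"dy":-0.18,"dz":0,"yaw":0},{"claw":1,"dx":0.98,"dy":-0.18,"dz":0,"yaw":0},{"claw":1,"dx":0.98,"dy":-0.18,"dz":0,"yaw":0},{"claw":1,"dx":0.98,"dy":-0.18,"dz":0,"yaw":0},{"claw":1,"dx":0.98,"dy":-0.18,"dz":0,"yaw":0}])

```text
time_s: 18.73
ee_pos: [516.0, 111.7, 279.3]
ee_rot: [178.1, 0.9, 67.4]
force: [-0.5, 0.1, -0.6]
gripper_width: 29.7
```

Request:
drive_tool(moves=[{"claw":1,"dx":0.98,"dy":-0.18,"dz":0,"yaw":0},{"claw":1,"dx":0.98,"dy":-0.18,"dz":0,"yaw":0},{"claw":1,"dx":0.98,"dy":-0.18,"dz":0,"yaw":0},{"claw":1,"dx":0.98,"dy":-0.18,"dz":0,"yaw":0},{"claw":1,"dx":0.98,"dy":-0.18,"dz":0,"yaw":0}])

```text
time_s: 19.35
ee_pos: [538.3, 215.4, 276.7]
ee_rot: [178.1, 0.9, 67.4]
force: [1.0, -0.2, -1.6]
gripper_width: 29.6
```

Request:
drive_tool(moves=[{"claw":1,"dx":0.9,"dy":-0.18,"dz":0,"yaw":0},{"claw":1,"dx":0.8,"dy":-0.15,"dz":0,"yaw":0},{"claw":1,"dx":0.5,"dy":-0.1,"dz":0,"yaw":0},{"claw":1,"dx":0.1,"dy":0,"dz":0,"yaw":0}])

```text
time_s: 19.85
ee_pos: [548.8, 265.6, 274.9]
ee_rot: [178.1, 1.0, 67.5]
force: [-0.5, 0.2, -1.3]
gripper_width: 29.6
```

```bash
python3 - <<'E'
from workcell import telemetry, grab_frame
import cv2,pickle
from h import *
np.set_printoptions(suppress=True,precision=1)
f=grab_frame("scene");t=grab_frame("top");s=telemetry.state();print(s["ee_pos"],s["ee_rot"],s["gripper_width"],s["force"])
pickle.dump((f,t),open("f6.pkl","wb"))
cv2.imwrite("pics/s6.png",cv2.resize(f["color"][50:300,262:512],None,fx=2.4,fy=2.4))
cv2.imwrite("pics/t6.png",cv2.resize(t["color"][100:270,80:280],None,fx=3,fy=3))
print(proj(f,[[550.6,267.8,190],[550.6,267.8,235]]),proj(f,[[550.6,267.8,235]])*2.4-[262*2.4,120])
E
```

```text
[548.8 265.  275. ] [178.1   1.   67.4] 29.722717994848445 [ 0.4 -0.3 -1.3]
[[389.  230. ]
 [394.6 210.5]] [[318.3 385.2]]
```

View pics/s6.png

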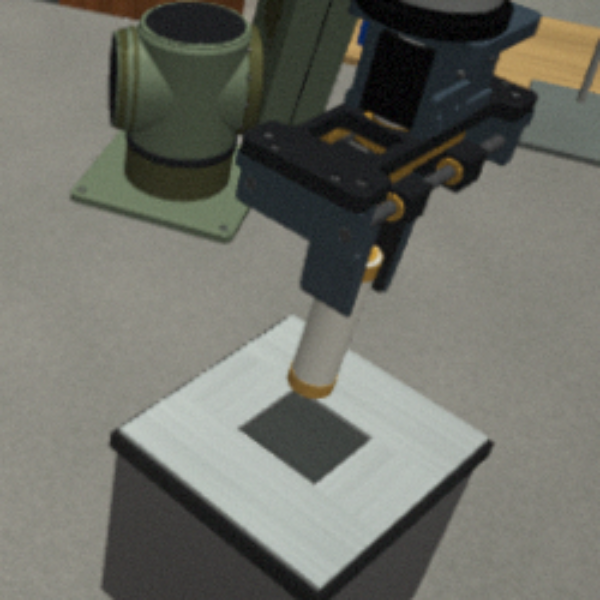

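View pics/t6.png

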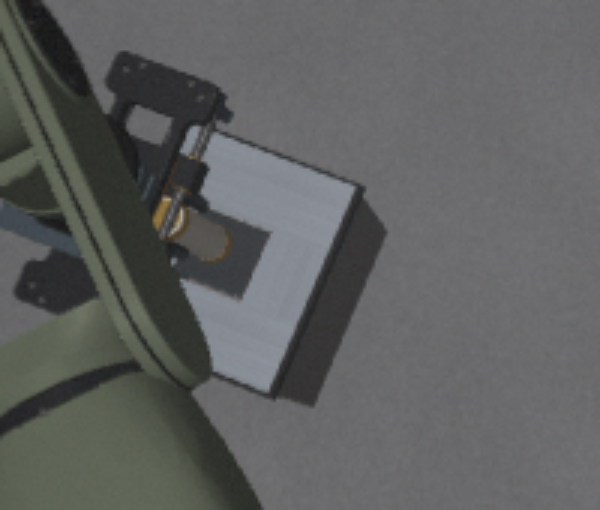

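The foot is at (312,384) in the scene crop, about 4 mm from the predicted centre line (318,385). The jaws are aligned with the mouth, so I'll correct and descend gently.

Request:
drive_tool(moves=[{"claw":1,"dx":0.2,"dy":0,"dz":0.2,"yaw":0},{"claw":1,"dx":0,"dy":0,"dz":0.6,"yaw":0},{"claw":1,"dx":0.03,"dy":0,"dz":0.6,"yaw":0},{"claw":1,"dx":0.03,"dy":0,"dz":0.4,"yaw":0}], grip_force=30)

```text
time_s: 20.45
ee_pos: [551.6, 267.3, 237.0]
ee_rot: [178.1, 1.0, 67.3]
force: [0.1, 0.5, -2.0]
gripper_width: 29.4
```

Centred, with the foot about 5 mm above the flap. I'll push on down.

Request:
drive_tool(moves=[{"claw":1,"dx":0.03,"dy":-0.03,"dz":0.5,"yaw":0},{"claw":1,"dx":0.03,"dy":-0.03,"dz":0.5,"yaw":0},{"claw":1,"dx":0.03,"dy":-0.03,"dz":0.5,"yaw":0},{"claw":1,"dx":0,"dy":0,"dz":0.5,"yaw":0}])

```text
time_s: 20.95
ee_pos: [551.5, 268.6, 194.2]
ee_rot: [178.1, 1.0, 67.3]
force: [0.4, -0.1, -1.7]
gripper_width: 29.2
```

```bash
python3 - <<'E'
from workcell import telemetry, grab_frame
import cv2
f=grab_frame("scene");s=telemetry.state();print(s["ee_pos"],s["ee_rot"],s["gripper_width"],s["force"])
cv2.imwrite("pics/s7.png",cv2.resize(f["color"][100:300,300:500],None,fx=3,fy=3,interpolation=cv2.INTER_CUBIC))
E
```

```text
[550.69952108 268.14434261 192.57796358] [178.2258143    1.13424221  67.32187233] 29.198044255194887 [ 0.30653532  0.00345572 -2.50836637]
```

View pics/s7.png

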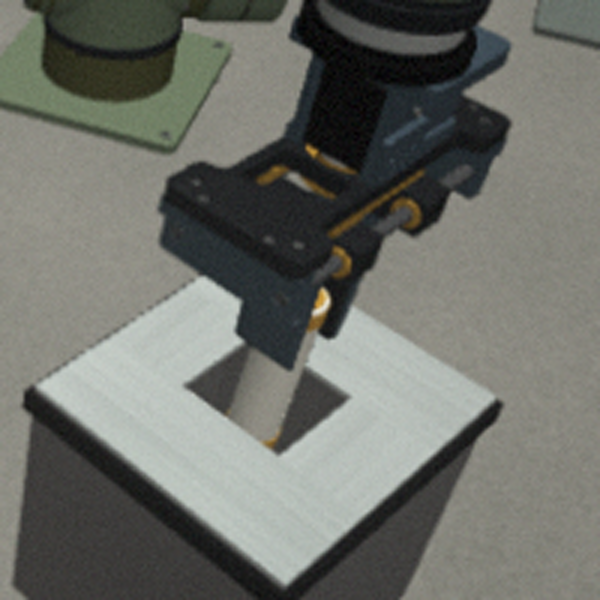

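The foot is inside the mouth, at about (255,440) in the crop, and there's no contact force. About 32 mm to go.

Request:
drive_tool(moves=[{"claw":1,"dx":0,"dy":0,"dz":0.5,"yaw":0},{"claw":1,"dx":0,"dy":0,"dz":0.5,"yaw":0},{"claw":1,"dx":0,"dy":0,"dz":0.4,"yaw":0},{"claw":1,"dx":0,"dy":0,"dz":0,"yaw":0}])

```text
time_s: 21.5
ee_pos: [551.0, 267.1, 162.0]
ee_rot: [178.3, 1.2, 67.3]
force: [-0.4, 0.0, -2.5]
gripper_width: 29.1
```

```bash
python3 - <<'E'
from workcell import telemetry, grab_frame
import cv2
f=grab_frame("scene");s=telemetry.state();print(s["ee_pos"],s["ee_rot"],s["gripper_width"],s["force"])
cv2.imwrite("pics/s8.png",cv2.resize(f["color"][120:300,310:490],None,fx=3.3,fy=3.3,interpolation=cv2.INTER_CUBIC))
E
```

```text
[551.20213578 267.2503671  162.42713408] [178.24851403   1.15198932  67.32011174] 29.32380139190177 [ 0.24959677 -0.03435139 -1.93061891]
```

View pics/s8.png

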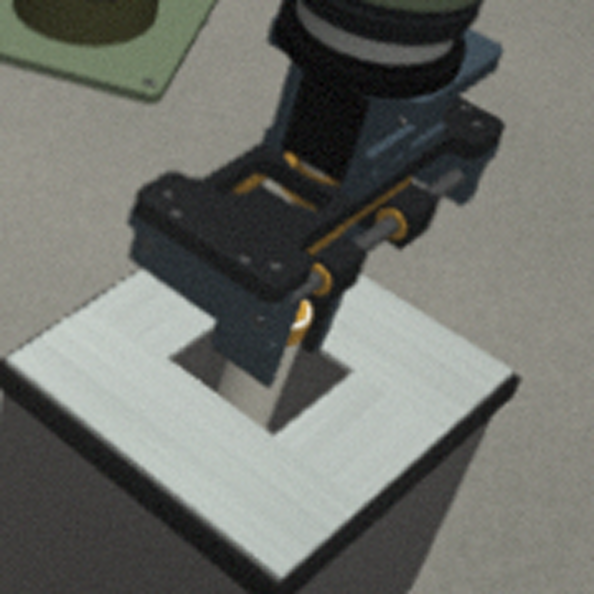

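```bash
python3 - <<'E'
from h import *
import pickle
f,t=pickle.load(open("f6.pkl","rb"))
c=np.array([551,267.]);y=np.array([.92,-.386]);x=np.array([.386,.92])
for a in(15,28):
  for b in(16,-16):
    print(a,b,[((proj(f,[[*(c+a*y+b*x),z]])[0]-[310,120])*3.3).round() for z in(190,198,206)])
E
```

```text
15 16 [array([266., 396.]), array([270., 385.]), array([273., 374.])]
15 -16 [array([215., 359.]), array([217., 348.]), array([220., 337.])]
28 16 [array([250., 409.]), array([253., 398.]), array([256., 387.])]
28 -16 [array([198., 372.]), array([201., 361.]), array([204., 350.])]
```

The fingertip corner at (270,388) corresponds to z≈196, 6 mm above the lid. The foot is about 70 mm below the lid, past the reach of the flap edge. Releasing now.

Request:
drive_tool(moves=[{"claw":-1,"dx":0,"dy":0,"dz":0,"yaw":0},{"claw":-1,"dx":0,"dy":0,"dz":0,"yaw":0},{"claw":-1,"dx":0,"dy":0,"dz":0,"yaw":0},{"claw":-1,"dx":0,"dy":0,"dz":0,"yaw":0},{"claw":-1,"dx":0,"dy":0,"dz":0,"yaw":0}])

```text
time_s: 22.18
ee_pos: [552.9, 267.8, 164.8]
ee_rot: [178.0, 0.9, 67.3]
force: [-0.2, 0.1, 0.2]
gripper_width: 76.6
```

```bash
python3 - <<'E'
from workcell import telemetry, grab_frame
import cv2
f=grab_frame("scene");w=grab_frame("wrist");s=telemetry.state();print(s["ee_pos"],s["gripper_width"],s["force"])
cv2.imwrite("pics/s9.png",cv2.resize(f["color"][120:300,310:490],None,fx=3.3,fy=3.3,interpolation=cv2.INTER_CUBIC))
cv2.imwrite("pics/w9.png",w["color"])
E
```

```text
[552.89025998 267.75343478 164.70927229] 84.39580677241905 [ 0.46014602  0.62222535 -0.54463453]
```

View pics/s9.png

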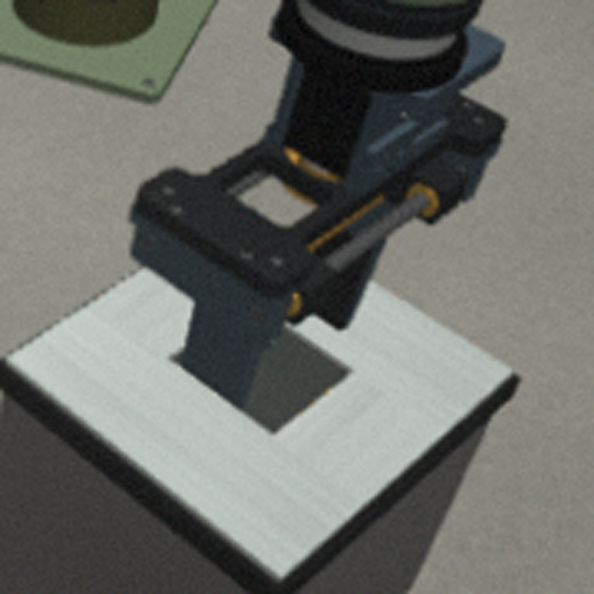

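View pics/w9.png

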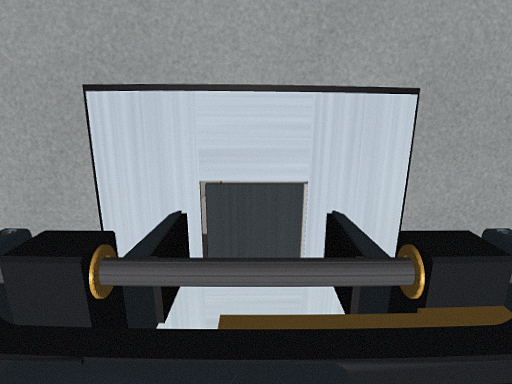

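The cartridge has dropped in and the flap looks shut: the dark plate fills the mouth at about (255,220) in the wrist view. Retreating upward.

Request:
drive_tool(moves=[{"claw":-1,"dx":0,"dy":0,"dz":-0.5,"yaw":0},{"claw":-1,"dx":0,"dy":0,"dz":-1,"yaw":0},{"claw":-1,"dx":0,"dy":0,"dz":-1,"yaw":0},{"claw":-1,"dx":0,"dy":0,"dz":-1,"yaw":0},{"claw":-1,"dx":0,"dy":0,"dz":-1,"yaw":0}])

```text
time_s: 22.9
ee_pos: [550.1, 270.3, 258.4]
ee_rot: [178.1, 1.0, 67.3]
force: [0.5, 0.7, -0.3]
gripper_width: 91.2
```

Request:
drive_tool(moves=[{"claw":-1,"dx":-0.5,"dy":0,"dz":-0.5,"yaw":0},{"claw":-1,"dx":-1,"dy":0,"dz":0,"yaw":0},{"claw":-1,"dx":-0.5,"dy":0,"dz":0,"yaw":0},{"claw":-1,"dx":0,"dy":0,"dz":0,"yaw":0},{"claw":-1,"dx":0,"dy":0,"dz":0,"yaw":0}])

```text
time_s: 23.52
ee_pos: [532.8, 230.0, 270.3]
ee_rot: [178.0, 1.0, 67.3]
force: [0.3, -0.0, 0.0]
gripper_width: 91.3
```

```bash
python3 - <<'E'
from workcell import telemetry, grab_frame
import cv2
f=grab_frame("scene");w=grab_frame("wrist");s=telemetry.state();print(s["time_s"],s["ee_pos"],s["qvel"],s["force"])
cv2.imwrite("pics/s10.png",f["color"]);cv2.imwrite("pics/w10.png",w["color"])
E
```

```text
23.625 [532.95963968 230.28768651 270.28219738] [ 1.84441603e-01  2.36712755e-01 -4.01618305e-01  1.06035259e-01
  3.74703469e-04 -1.41068521e-02] [ 0.36909402 -0.11304526  0.12837184]
```

View pics/s10.png

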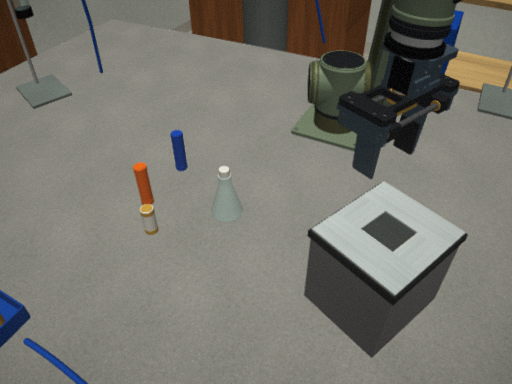

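View pics/w10.png

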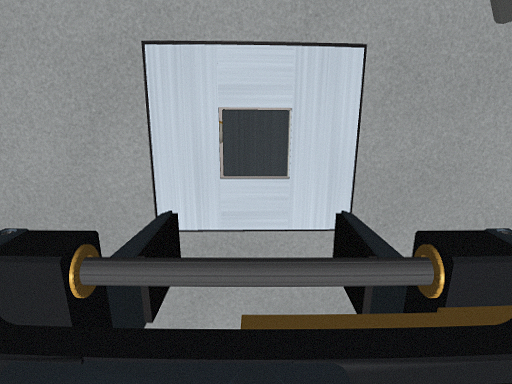

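The flap is shut flush: scene (388,231), wrist (256,143). The cartridge is gone from the bench, and the short cartridge (149,220) and flask (226,195) stand where they were. Handing in.

```bash
python3 -c "
from workcell import job
print(job.job_done())"
```

```text
the job is handed in; nothing more can be done
None
```

The long cartridge is in the bin. I gripped it near the top, carried it upright and pushed it foot first through the flap. I let go with the foot about 70 mm below the lid and the fingertips about 6 mm above it.

**First grasp missed:** the jaws closed just above the cap and touched nothing. The camera views put the real finger ends about 36 mm behind the reported TCP, so I went that much lower and the second grasp held at about 29.5 mm.

**Last checks (about 23.6 s on the clock):**
- The flap was shut flush in both the scene and wrist views, and the cartridge was gone from the bench.
- The short cartridge, the flask and the blue and orange look-alikes stood where they were.
- The gripper was open and clear of the bin, and the readings I took showed at most about 2.5 N on the tool.

I couldn't see inside the bin, so its landing there is inferred from the shut flap and empty jaws.

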